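# Make up a sampling-line kit and a residue-test kit

### The job

Make up two kits from the bench stock: the blue-capped amber bottle, yellow tape spool and white tee fitting go in the blue tray, the crucible and small black-capped amber vial in the orange one. Put each in the middle of the bay whose white mark has its shape and size (bottle and vial on the solid discs, spool and crucible on the rings, tee on the T), upright or flat as it is now, turned any way. Leave the white vial and the elbow fitting where they are.

Things in the scene. Friction and masses are not known exactly. Their poses are not given: they have to be found in the camera images.
- tray_blue: Blue kit tray, fixed, 80 x 232 mm. Origin: centre of its underside; x across, y along it, z up. Floor 3 mm thick, lips and dividers 4 mm wide, top at z = 7 mm. Three bays, 72 x 72 mm inside, centres at x = 0; white marks on their floors: y = +76 mm a 36 mm solid disc (blue-capped bottle), y = 0 a 52 mm ring (tape spool), y = -76 mm a T (tee).
- tray_orange: Orange kit tray, fixed, 80 x 156 mm. Origin: centre of its underside; x across, y along it, z up. Floor 3 mm thick, lips and dividers 4 mm wide, top at z = 7 mm. Two bays, 72 x 72 mm inside, centres at x = 0; white marks on their floors: y = +38 mm a 44 mm ring (crucible), y = -38 mm a 28 mm solid disc (black-capped vial).
- blue_cap_bottle_mid (a point): Amber sample bottle with a blue cap, the only one with a blue cap: round, 36 mm diameter, 72 mm tall with its cap (straight body to about 50 mm up, cap 26 mm across), standing. The point is on its axis, 36 mm above its underside; z is its axis. About 75 g.
- tape_spool_mid (a point): Yellow spool of thread-seal tape lying flat: 52 mm diameter, 14 mm high. The point is at its centre, 7 mm above its underside; z is its axis. About 15 g.
- tee_mid (a point): White pipe tee lying flat, 30 x 42 mm from above, 18 mm high, tubes 18 mm thick: the straight run lies along its y axis (42 mm long, centred at x = -6 mm), the branch ends at x = +15 mm. The point is the centre of the 30 x 42 mm outline, 9 mm above its underside; z up. Grip 30 mm wide along x, or 42 mm wide over the ends of the run. About 13 g.
- crucible_mid (a point): White porcelain crucible, open cup standing upright: 44 mm diameter at the rim tapering to 28 mm at the foot, 36 mm high. The point is on its axis, 18 mm above its underside; z is its axis. It can be gripped from outside across the top. About 45 g.
- black_cap_vial_mid (a point): Small amber sample vial with a black cap (not the big 112 mm brown bottle at the back): round, 29 mm diameter, 58 mm tall with its cap (straight body to about 40 mm up, cap 21 mm across), standing. The point is on its axis, 29 mm above its underside; z is its axis. About 50 g.
- white_vial_mid (a point): Small white sample vial with a white cap, 29 mm diameter, 60 mm tall, standing among the stock. In neither kit: it stays where it is. The point is on its axis, 30 mm above its underside.
- elbow_mid (a point): White pipe elbow fitting (a bent tube, no branch), 32 x 36 mm, 18 mm high, lying among the stock. In neither kit: it stays where it is. The point is at its middle, 9 mm above its underside.
Mind the look-alikes: they are no part of the job. What is shaped like the part that bears tee_mid but pink or red is not meant.

How it is judged:
At the end, for the whole second after the job is handed in: Each of the five things rests in its own bay, centre within 12 mm of the bay centre along and across the tray and within 4 mm of its resting height; all but the tee tilted less than 0.15 rad; white vial and elbow within 20 mm of where they began (x of blue_cap_bottle_mid in the frame of tray_blue between -0.012 and 0.012 m and y of blue_cap_bottle_mid in the frame of tray_blue between 0.064 and 0.088 m and z of blue_cap_bottle_mid in the frame of tray_blue between 0.035 and 0.043 m and angle between each of blue_cap_bottle_mid, tape_spool_mid, crucible_mid, black_cap_vial_mid's own z axis and vertical below 0.15 rad and x of tape_spool_mid in the frame of tray_blue between -0.012 and 0.012 m and y of tape_spool_mid in the frame of tray_blue between -0.012 and 0.012 m and z of tape_spool_mid in the frame of tray_blue between 0.006 and 0.014 m and x of tee_mid in the frame of tray_blue between -0.012 and 0.012 m and y of tee_mid in the frame of tray_blue between -0.088 and -0.064 m and z of tee_mid in the frame of tray_blue between 0.008 and 0.016 m and x of crucible_mid in the frame of tray_orange between -0.012 and 0.012 m and y of crucible_mid in the frame of tray_orange between 0.026 and 0.05 m and z of crucible_mid in the frame of tray_orange between 0.017 and 0.025 m and x of black_cap_vial_mid in the frame of tray_orange between -0.012 and 0.012 m and y of black_cap_vial_mid in the frame of tray_orange between -0.05 and -0.026 m and z of black_cap_vial_mid in the frame of tray_orange between 0.028 and 0.036 m and distance of each of white_vial_mid, elbow_mid from where it was at the start of the episode below 0.02 m); the robot touches nothing.
It fails at once if the white vial or the elbow is pushed more than 30 mm from its place, or the white vial is knocked over (distance of any of white_vial_mid, elbow_mid from where it was at the start of the episode above 0.03 m or angle between white_vial_mid's own z axis and vertical above 0.6 rad).
It also fails if it takes over 112 s, if anything falls off the work surface, if the arm or the gripper's body presses on something with over 40 N, if the wrist force passes 120 N, or if a joint passes its speed limit or range.

### The arm

A 6-joint arm with a two-finger parallel gripper is mounted at the origin on a cart in front of the work surface, level with it; the furniture and walls round the work are solid. World frame = base frame: x ahead of the robot, y to its left, z up, the work surface at z = 0. Lengths are in m, angles in rad, forces in N, time in s.
With the tool pointing down it reaches from about 0.275 to 0.975 m from the base axis. Payload 8.4 kg.
Tool frame: the origin (TCP) lies at the very end of the fingers, on their centre line; the grasp point (between the pads) lies 19 mm behind it; z points along the fingers, y is the line along which they close (so a half turn about z gives the same grasp; the last joint's range is limited). The gripper opens to 92 mm and grips with 3 to 60 N. Pads are 20 mm wide; open, the fingers measure 128 mm over their backs; the gripper's body (75 mm by 189 mm) begins 69 mm behind the grasp point.
Start: joints at [-1.329, 0.353, 1.633, -0, 1.155, -0.002], TCP at [0.151, -0.607, 0.215] pointing down, gripper open.
Joint ranges: [-2.63, 2.63], [-0.92, 2.1], [0.06, 2.66], [-1.3, 4.44], [0, 2.69], [-3.02, 3.02]. Speed limits (rad/s): [2.22, 2.22, 2.79, 3.14, 3.14, 3.14].

### API

Orientations are given as a unit quaternion [w, x, y, z].
In Python, from workcell import ctrl, viewer, ticket, spotter gives the robot as it stands. The module is installed in compiled form; this text tells all that it offers.
- The arm moves only by the tool carry_out, never from a script. Its argument "commands" is a list of rows, each an object with "offset": the shift along the world's x, y, z as a fraction of full scale, a list of three; "angular": the turn, a rotation vector about the world's x, y, z as a fraction of full scale, a list of three; "grip": the closure, from -1 (fully open) to 1 (shut). In form: [{"offset": [x, y, z], "angular": [wx, wy, wz], "grip": grip}, ...]. A call has 1 to 5 rows; each row shifts and turns the commanded pose from where the row before left it; what a row does not reach is not made up. Full scale, the value 1, is 30 mm for a shift and 90 degrees for a turn. A row lasts 1/8 s, in which the tool goes at most 62.5 mm and 10.7 degrees, less where a joint would pass 70% of its speed; a pose out of reach is approached as far as the arm can. A call with a number of a shift or a turn outside -1 to 1 is refused whole. A call with a gripper value outside its range is refused whole. The fingers move at their own pace and stop on an object; "squeeze" is the grip in N (left out, the last holds). Time passes only in rows, so rows that do not move let the fingers close. It gives the time, the measured TCP pose, the force, the opening and the grip force at its end, in the units of the state.
- ctrl.state(): the state, without advancing time (a new reading comes with each control period).
- viewer.capture(name): name is "side" or "top"; returns (picture, depth): 400x640x3 uint8, red, green, blue; 400x640 float32, m along the optical axis (not along the pixel's ray), 0 where there is no reading.
- viewer.calibration(name): a dict with "fx", "fy", "cx", "cy" (pixels), "rvec" (rotation vector, rad) and "tvec" (3), from world to camera coordinates, as OpenCV has them. Camera axes: x right, y down, z forward; pixel columns grow to the right and rows downward; lengths in m; the calibration is good to about 2 mm. A picture is of the moment at which its call begins. calibration takes no time and is no camera call.
- ticket.close_job(): hands the job in; it is judged then, once.
Trained networks look in the newest picture that a camera, given by its name, has taken for a name from the list of things; names that differ only in an ending like _2 or _b are one class to them, and where a whole thing is asked for, a point or a joint stands for the part that bears it (a point fixed in the world has none). Each returns a list of dicts, best first, with "conf" (0 to 1); they miss things now and then, are a little off and sometimes report something else, mostly with a low value. They report only what shows in the picture. A call takes as long as a camera call. They do not tell look-alikes from the thing itself.
- spotter.cut_out(camera, name): "region" (400x640 bool, what is visible of it) and "bbox" ([left, top, right, bottom] in pixels, round what is visible of it).
The state is a dict: "time_s": time; "joint_pos": joint angles; "joint_velocities": joint speeds; "joint_torque": joint torques, N m; "tool_pos": TCP position; "tool_rot": TCP orientation; "force": force on the tool from outside, world axes, zero at the start; "ft_torque": the same for the moment, N m; "grip_width": finger opening in m; "grip_force": force on a finger pad.
Only numpy, scipy, OpenCV 4.12 (cv2) and the standard library are available. Lean on these libraries where they do the work, as an engineer would, in place of code of your own. Each camera call takes 0.05 s, during which the arm holds its last target. There are 200 camera calls.

## Working session

There is one attempt and no reset: what is moved stays moved. The work goes in short steps, Python scripts to look and compute and a tool call to move; the robot and the scene stay as the last step left them, time stands still between calls to the robot, and variables do not carry over. Pictures are saved under pics/ and viewed, at most 14 in all, crops included, and the job is handed in when it is done.

Besides the shell and the picture viewer there is one more tool, called after "Emit:" in YAML: its name, and indented under it one key for each argument. carry_out: Moves the arm, as the interface text tells. Shift numbers are shares of 30 mm and turn numbers shares of 90 degrees, none past 1 either way. Its arguments: {"type":"object","properties":{"commands":{"type":"array","items":{"type":"object","properties":{"offset":{"type":"array","items":{"type":"number","minimum":-1,"maximum":1}},"angular":{"type":"array","items":{"type":"number","minimum":-1,"maximum":1}},"grip":{"type":"number"}}}},"squeeze":{"type":"number"}},"required":["commands"]}

```bash
mkdir -p pics; cat > h.py <<'E'
import numpy as np, cv2
from workcell import ctrl, viewer, ticket, spotter
def cal(n):
    c=viewer.calibration(n); K=np.array([[c['fx'],0,c['cx']],[0,c['fy'],c['cy']],[0,0,1]]); R=cv2.Rodrigues(np.array(c['rvec'],float))[0]
    return K,R,np.array(c['tvec'],float).ravel()
def cloud(n,depth):
    K,R,t=cal(n); v,u=np.mgrid[:400,:640]
    p=np.stack([(u-K[0,2])/K[0,0]*depth,(v-K[1,2])/K[1,1]*depth,depth],-1)
    return (p-t)@R   # world, HxWx3
def look(n,f):
    im,d=viewer.capture(n); cv2.imwrite('pics/'+f,im[...,::-1]); return im,d,cloud(n,d)
E
python3 - <<'E'
from h import *
print(ctrl.state())
for n in('top','side'):
    im,d,c=look(n,n+'0.png'); np.savez(n+'0.npz',im=im,d=d,c=c); K,R,t=cal(n); print(n,K[0,0],-R.T@t,R.round(2).tolist())
E
```

```text
{'time_s': 0.0, 'joint_pos': array([-1.32937359e+00,  3.53627607e-01,  1.63412197e+00,  4.51531393e-06,
        1.15514854e+00, -2.41410602e-03]), 'joint_velocities': array([-0.00087436, -0.00044066, -0.00058744, -0.00286093,  0.00221447,
        0.00090122]), 'joint_torque': array([-5.33544371e-04, -5.93843365e+01, -3.34210825e+01,  6.97616930e-02,
        2.35025579e-02, -1.23486293e-04]), 'tool_pos': array([ 0.15077243, -0.60605541,  0.2138817 ]), 'tool_rot': array([-6.48325762e-04,  9.92577050e-01,  1.21615681e-01, -7.57690081e-05]), 'force': array([0.08817953, 0.09116444, 0.13621755]), 'ft_torque': array([-0.02304537, -0.0239892 , -0.04613224]), 'grip_force': 0.0, 'grip_width': 0.09173156358923992}
top 510.9686527438832 [ 0.35252724 -0.05023506  1.19861475] [[0.12, -0.99, 0.0], [-0.97, -0.12, -0.2], [0.2, 0.02, -0.98]]
side 470.67942388210963 [0.30286702 0.72098196 0.76963969] [[-0.94, -0.35, 0.02], [-0.24, 0.61, -0.75], [0.25, -0.71, -0.66]]
```

View pics/top0.png

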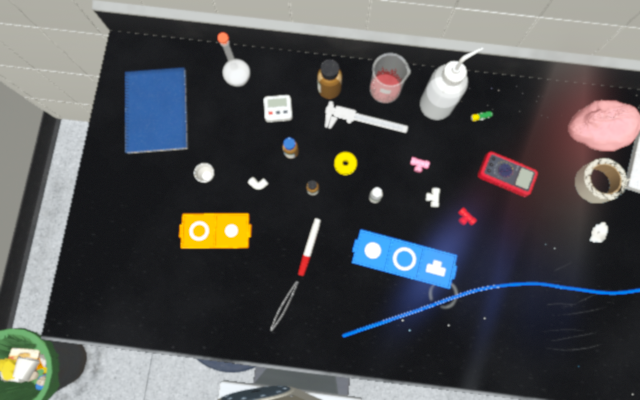

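View pics/side0.png

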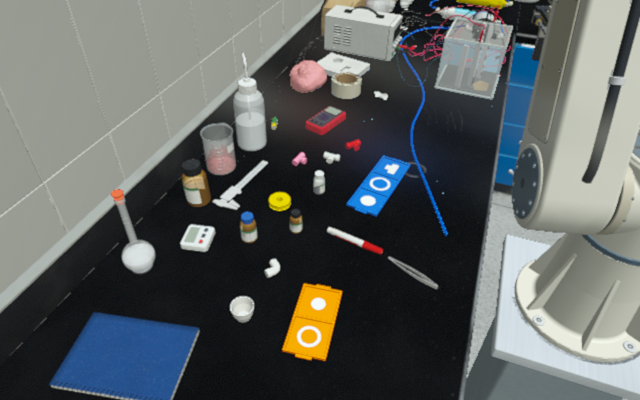

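The top picture shows the blue tray at (405,258), with its disc at (373,250), ring at (404,258) and T at (436,268). The orange tray is at (215,231).

What could be mistaken for each target:
- **Tee:** white (433,197), pink (420,164), red (467,216), white lump (600,232), elbow (258,183). I choose (433,197).
- **Bottle:** blue cap (290,148) or big brown bottle (329,80). I choose (290,148).
- **Vial:** black cap (312,187) or white vial (376,195). I choose (312,187).
- **Spool:** (345,163).
- **Crucible:** (203,173), not the mug at (600,180).

```bash
python3 - <<'E'
from h import *
D={n:np.load(n+'0.npz') for n in('top','side')}
im=D['top']['im']; cv2.imwrite('pics/crop1.png',cv2.resize(im[130:290,180:480],None,fx=2.6,fy=2.6,interpolation=cv2.INTER_CUBIC)[...,::-1])
for n in('top','side'):
    c=D[n]['c'] 
    viewer.capture(n)
    for o in['blue_cap_bottle_mid','tape_spool_mid','tee_mid','crucible_mid','black_cap_vial_mid','white_vial_mid','elbow_mid','tray_blue','tray_orange']:
        for r in spotter.cut_out(n,o)[:2]:
            m=r['region']; p=c[m]; p=p[p[:,2]>-.02]; 
            z=np.percentile(p[:,2],95); q=p[p[:,2]>z-.006]
            (a,b),s,an=cv2.minAreaRect((p[:,:2]*1000).astype(np.float32))
            print(n,o,round(r['conf'],2),np.array(r['bbox']).astype(int),'top',q[:,:2].mean(0).round(4),((q.max(0)+q.min(0))/2)[:2].round(4),'z',z.round(4),'rect',np.round([a,b,*s,an],1))
E
```

```text
top blue_cap_bottle_mid 0.55 [280 135 297 157] top [0.6937 0.0748] [0.6943 0.0749] z 0.0729 rect [696.3  81.8  49.7  32.9  65.9]
top tee_mid 0.59 [410 159 427 170] top [ 0.694  -0.2344] [ 0.5314 -0.1529] z 0.0184 rect [ 536.3 -138.    39.   405.4   59. ]
top tee_mid 0.53 [428 186 439 204] top [ 0.6215 -0.277 ] [ 0.6223 -0.2738] z 0.0185 rect [ 622.1 -273.5   28.6   43.3   87.4]
top white_vial_mid 0.61 [368 185 382 200] top [ 0.606  -0.1386] [ 0.606  -0.1381] z 0.0605 rect [ 612.5 -139.2   26.8   41.3   83.2]
top elbow_mid 0.53 [247 179 265 186] top [0.6042 0.1432] [0.6032 0.1425] z 0.0188 rect [603.4 143.   38.2  22.1  82.6]
top elbow_mid 0.3 [425 183 437 204] top [ 0.6211 -0.2771] [ 0.6219 -0.2738] z 0.0185 rect [ 622.2 -274.8   29.7   42.5   81.7]
top tray_blue 0.72 [353 230 456 288] top [ 0.4666 -0.2199] [ 0.4372 -0.1962] z 0.0071 rect [ 459.7 -185.8  149.1  311.8   12.8]
top tray_blue 0.67 [367 189 381 203] top [ 0.606  -0.1386] [ 0.606  -0.1381] z 0.0604 rect [ 607.6 -136.8   32.5   28.3   45.8]
top tray_orange 0.64 [180 212 253 248] top [0.4795 0.2254] [0.4407 0.1295] z 0.0076 
[... 597 characters left out ...]
 0.2688] [0.4674 0.4815] z 0.0346 rect [479.  477.4  41.8 599.7  31.9]
side black_cap_vial_mid 0.83 [287 209 304 235] top [0.5946 0.039 ] [0.4587 0.3612] z 0.0569 rect [462.6 364.8  27.7 780.3  22.1]
side white_vial_mid 0.55 [314 171 328 193] top [ 0.6047 -0.1376] [ 0.6042 -0.1392] z 0.0581 rect [ 604.2 -136.8   25.1   25.    64.1]
side elbow_mid 0.6 [266 262 278 277] top [0.6035 0.1448] [0.6037 0.1444] z 0.0161 rect [603.6 144.3  21.6  38.    1.1]
side tray_blue 0.89 [348 159 406 213] top [ 0.4688 -0.2114] [0.4125 0.1882] z 0.0058 rect [ 424.3  191.2  128.7 1079.4    6.1]
side tray_orange 0.71 [286 283 341 360] top [0.4795 0.231 ] [0.4157 0.432 ] z 0.006 rect [424.4 439.   93.9 607.   14.5]
```

View pics/crop1.png

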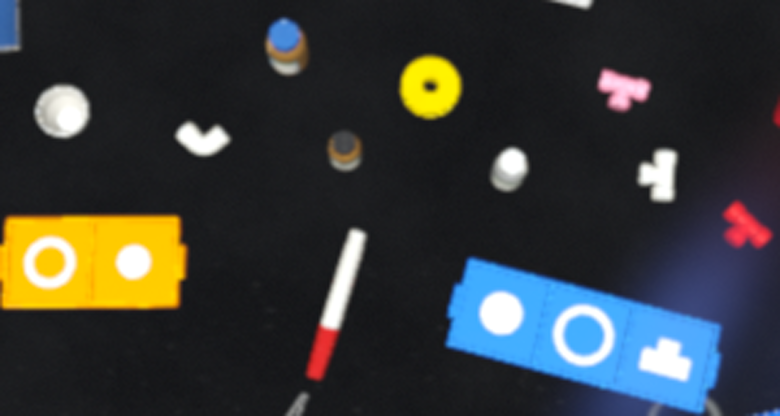

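The crop confirms the choices. In crop pixels the white tee is at (660,175) with its branch pointing left, the bottle is at (285,45), the vial at (344,150), the spool at (430,87) and the crucible at (62,110). The white vial at (510,170) and the elbow at (203,138) stay put. Next I measure precisely, using height slices and ray-plane intersections of the marks.

```bash
cat >> h.py <<'E'
def slice_(c,xy,r,z0,z1):
    m=(np.hypot(c[...,0]-xy[0],c[...,1]-xy[1])<r)&(c[...,2]>z0)&(c[...,2]<z1)
    p=c[m]
    if len(p)<5: return None
    (a,b),rad=cv2.minEnclosingCircle((p[:,:2]*1000).astype(np.float32))
    return p[:,:2].mean(0).round(4),np.round([a,b,rad],1),len(p),p[:,2].max().round(4)
G=dict(bottle=((.694,.075),.068,.078),spool=((.676,-.056),.011,.018),tee=((.621,-.275),.011,.022),cruc=((.609,.269),.031,.04),bvial=((.597,.026),.052,.062),wvial=((.606,-.138),.054,.065),elbow=((.604,.143),.011,.022))
E
python3 - <<'E'
from h import *
for n in('top','side'):
    D=np.load(n+'0.npz'); c=D['c'];im=D['im']
    for k,(xy,a,b) in G.items(): print(n,k,slice_(c,xy,.04,a,b))
    K,R,t=cal(n); C=-R.T@t
    # marks: white comps in tray area
    S,V=cv2.split(cv2.cvtColor(im,cv2.COLOR_RGB2HSV))[1:]
    for nm,ctr,rad in(('blue',(.463,-.215),.12),('orange',(.479,.228),.075)):
        m=((S<90)&(V>150)&(np.hypot(c[...,0]-ctr[0],c[...,1]-ctr[1])<rad)&(abs(c[...,2])<.012)).astype(np.uint8)
        _,L,st,ce=cv2.connectedComponentsWithStats(m)
        for i in range(1,len(st)):
            if st[i,4]>40:
                d=R.T@np.linalg.inv(K)@[*ce[i],1]; p=C+d*(.003-C[2])/d[2]; print(n,nm,st[i,4],p[:2].round(4),c[L==i].mean(0).round(4))
D=np.load('top0.npz');c=D['c']
m=(np.hypot(c[...,0]-.621,c[...,1]+.275)<.04)&(c[...,2]>.006)
r=cv2.minAreaRect((c[m][:,:2]*1000).astype(np.float32));print(r)
m=(np.hypot(c[...,0]-.694,c[...,1]+.234)<.05)&(c[...,2]>.006);print(c[m].min(0),c[m].max(0))
E
```

```text
top bottle (array([0.6941, 0.075 ]), array([694.3,  74.7,  12.7]), 83, np.float64(0.0755))
top spool (array([ 0.6795, -0.0599]), array([680.1, -59.6,  26.1]), 266, np.float64(0.0179))
top tee (array([ 0.6214, -0.2766]), array([ 621.7, -280.1,   21.8]), 133, np.float64(0.0206))
top cruc (array([0.6108, 0.2694]), array([610.6, 267.3,  22.6]), 57, np.float64(0.0396))
top bvial (array([0.6071, 0.0106]), array([607.1,  10.5,  10.8]), 65, np.float64(0.0609))
top wvial (array([ 0.606 , -0.1386]), array([ 606. , -138.9,   10.5]), 62, np.float64(0.0645))
top elbow (array([0.6041, 0.1426]), array([606.3, 142.6,  21.8]), 96, np.float64(0.0199))
top blue 221 [ 0.4796 -0.1474] [ 0.4797 -0.1474  0.0025]
top blue 249 [ 0.4692 -0.2225] [ 0.4694 -0.2226  0.0021]
top blue 223 [ 0.4557 -0.2976] [ 0.4559 -0.2978  0.0019]
top orange 198 [0.4761 0.2633] [0.4761 0.2634 0.0028]
top orange 136 [0.4861 0.188 ] [0.4862 0.1881 0.0023]
side bottle (array([0.6946, 0.0736]), array([695.2,  73.5,  13.9]), 75, np.float64(0.0727))
side spool (array([ 0.6795, -0.0611]), array([679.8, -62.3,  27.1]), 201, np.float64(0.
[... 231 characters left out ...]
ray([608.5,   9.1,  11.3]), 59, np.float64(0.0587))
side wvial (array([ 0.606 , -0.1385]), array([ 605.4, -139.9,   11.6]), 45, np.float64(0.0603))
side elbow (array([0.6044, 0.1424]), array([607.3, 142.2,  21.2]), 111, np.float64(0.0177))
side blue 99 [ 0.4567 -0.2985] [ 0.4569 -0.2999  0.002 ]
side blue 125 [ 0.4698 -0.2231] [ 0.4702 -0.2252  0.0015]
side blue 129 [ 0.4806 -0.1485] [ 0.4809 -0.1498  0.0018]
side orange 146 [0.4869 0.1869] [0.4872 0.1863 0.0021]
side orange 225 [0.4774 0.2627] [0.4777 0.2619 0.0019]
((621.3093872070312, -274.28466796875), (43.542884826660156, 28.993865966796875), 3.7476468086242676)
[ 0.67437066 -0.25825397  0.00626722] [ 0.71348648 -0.20092855  0.01974228]
```

Emit:
carry_out:
  commands:
    - {"offset":[0.9,0.6,0],"angular":[0,0,-0.045],"grip":-1}
    - {"offset":[0.9,0.6,0],"angular":[0,0,-0.045],"grip":-1}
    - {"offset":[0.9,0.6,0],"angular":[0,0,-0.045],"grip":-1}
    - {"offset":[0.9,0.6,0],"grip":-1}
    - {"offset":[0.9,0.6,0],"grip":-1}
  squeeze: 15

```text
invalid input at $.commands[3]: expected keys offset, angular, grip
```

Emit:
carry_out:
  commands:
    - {"offset":[0.9,0.6,0],"grip":-0.3}
    - {"offset":[0.9,0.6,0],"grip":-0.3}
    - {"offset":[0.9,0.6,0],"grip":-0.3}
    - {"offset":[0.9,0.6,0],"grip":-0.3}
    - {"offset":[0.9,0.6,0],"grip":-0.3}

```text
invalid input at $.commands[0]: expected keys offset, angular, grip
```

Emit:
carry_out:
  commands:
    - {"offset":[0.9,0.6,0],"angular":[0,0,-0.045],"grip":-1}
    - {"offset":[0.9,0.6,0],"angular":[0,0,-0.045],"grip":-1}
    - {"offset":[0.9,0.6,0],"angular":[0,0,-0.045],"grip":-1}
    - {"offset":[0.9,0.6,0],"angular":[0,0,0],"grip":-1}
    - {"offset":[0.9,0.6,0],"angular":[0,0,0],"grip":-1}
  squeeze: 15

```text
time_s: 1.72
tool_pos: [0.2867, -0.5159, 0.2147]
tool_rot: [0.0, 1.0, 0.016, 0.0]
force: [0.4, -0.1, -0.1]
grip_width: 0.0923
grip_force: 0.0
```

Emit:
carry_out:
  commands:
    - {"offset":[0.9,0.6,0],"angular":[0,0,0],"grip":-0.3}
    - {"offset":[0.9,0.6,0],"angular":[0,0,0],"grip":-0.3}
    - {"offset":[0.9,0.6,0],"angular":[0,0,0],"grip":-0.3}
    - {"offset":[0.9,0.6,0],"angular":[0,0,0],"grip":-0.3}
    - {"offset":[0.9,0.6,0],"angular":[0,0,0],"grip":-0.3}

```text
time_s: 2.35
tool_pos: [0.4217, -0.4259, 0.2146]
tool_rot: [0.0, 1.0, 0.016, 0.0]
force: [0.4, -0.2, -0.9]
grip_width: 0.0598
grip_force: 0.0
```

Emit:
carry_out:
  commands:
    - {"offset":[0.8,0.6,-0.4],"angular":[0,0,0],"grip":-0.2}
    - {"offset":[0.8,0.6,-0.4],"angular":[0,0,0],"grip":-0.2}
    - {"offset":[0.8,0.6,-0.4],"angular":[0,0,0],"grip":-0.2}
    - {"offset":[0.8,0.6,-0.4],"angular":[0,0,0],"grip":-0.2}
    - {"offset":[0.8,0.6,-0.4],"angular":[0,0,0],"grip":-0.2}

```text
time_s: 2.98
tool_pos: [0.5417, -0.3359, 0.1542]
tool_rot: [0.0, 1.0, 0.016, 0.0]
force: [1.2, -0.8, -0.2]
grip_width: 0.0551
grip_force: 0.0
```

Emit:
carry_out:
  commands:
    - {"offset":[0.66,0.51,-0.5],"angular":[0,0,0],"grip":-0.2}
    - {"offset":[0.66,0.51,-0.5],"angular":[0,0,0],"grip":-0.2}
    - {"offset":[0.66,0.51,-0.5],"angular":[0,0,0],"grip":-0.2}
    - {"offset":[0.66,0.51,-0.5],"angular":[0,0,0],"grip":-0.2}
    - {"offset":[0,0,0],"angular":[0,0,0],"grip":-0.2}

```text
time_s: 3.6
tool_pos: [0.6208, -0.2736, 0.0927]
tool_rot: [-0.0, 1.0, 0.017, -0.001]
force: [-0.4, -1.0, -1.0]
grip_width: 0.0549
grip_force: 0.0
```

Emit:
carry_out:
  commands:
    - {"offset":[0,0,-0.8],"angular":[0,0,0],"grip":-0.2}
    - {"offset":[0,0,-0.8],"angular":[0,0,0],"grip":-0.2}
    - {"offset":[0,0,-0.8],"angular":[0,0,0],"grip":-0.2}
    - {"offset":[0,0,-0.35],"angular":[0,0,0],"grip":-0.2}
    - {"offset":[0,0,-0.2],"angular":[0,0,0],"grip":-0.2}

```text
time_s: 4.22
tool_pos: [0.6201, -0.2757, 0.0061]
tool_rot: [0.0, 1.0, 0.016, 0.0]
force: [0.5, -0.5, -0.1]
grip_width: 0.0549
grip_force: 0.0
```

Emit:
carry_out:
  commands:
    - {"offset":[0,0,0],"angular":[0,0,0],"grip":0.5}
    - {"offset":[0,0,0],"angular":[0,0,0],"grip":0.5}
    - {"offset":[0,0,0],"angular":[0,0,0],"grip":0.5}
    - {"offset":[0,0,0],"angular":[0,0,0],"grip":0.5}

```text
time_s: 4.72
tool_pos: [0.6205, -0.2755, 0.0068]
tool_rot: [0.0, 1.0, 0.016, 0.001]
force: [-0.3, 1.3, 4.5]
grip_width: 0.0293
grip_force: 15.0
```

Emit:
carry_out:
  commands:
    - {"offset":[0,0,0.5],"angular":[0,0,0],"grip":0.5}
    - {"offset":[0,0,0.8],"angular":[0,0,0],"grip":0.5}
    - {"offset":[-0.5,-0.15,0.3],"angular":[0,0,0],"grip":0.5}
    - {"offset":[-0.9,-0.15,0],"angular":[0,0,0],"grip":0.5}
    - {"offset":[-0.9,-0.15,0],"angular":[0,0,0],"grip":0.5}

```text
time_s: 5.35
tool_pos: [0.5492, -0.2889, 0.0543]
tool_rot: [-0.0, 1.0, 0.016, -0.0]
force: [0.5, -0.5, -0.2]
grip_width: 0.0292
grip_force: 15.0
```

Emit:
carry_out:
  commands:
    - {"offset":[-0.9,-0.15,0],"angular":[0,0,0],"grip":0.5}
    - {"offset":[-0.9,-0.15,0],"angular":[0,0,0],"grip":0.5}
    - {"offset":[-0.9,0,0],"angular":[0,0,0],"grip":0.5}
    - {"offset":[-0.43,0,0],"angular":[0,0,0],"grip":0.5}
    - {"offset":[0,0,-0.6],"angular":[0,0,0],"grip":0.5}

```text
time_s: 5.98
tool_pos: [0.4574, -0.2986, 0.0367]
tool_rot: [0.001, 1.0, 0.015, 0.001]
force: [0.0, -0.7, -0.9]
grip_width: 0.0293
grip_force: 15.0
```

Emit:
carry_out:
  commands:
    - {"offset":[0,0,-0.4],"angular":[0,0,0],"grip":0.5}
    - {"offset":[0,0,-0.3],"angular":[0,0,0],"grip":0.5}
    - {"offset":[0,0,-0.17],"angular":[0,0,0],"grip":0.5}
    - {"offset":[0,0,0],"angular":[0,0,0],"grip":0.5}

```text
time_s: 6.48
tool_pos: [0.4574, -0.2977, 0.0095]
tool_rot: [-0.0, 1.0, 0.016, -0.0]
force: [0.8, 0.7, -0.3]
grip_width: 0.0296
grip_force: 15.0
```

Emit:
carry_out:
  commands:
    - {"offset":[0,0,0],"angular":[0,0,0],"grip":0.1}
    - {"offset":[0,0,0],"angular":[0,0,0],"grip":0.1}
    - {"offset":[0,0,0.7],"angular":[0,0,0],"grip":0.1}
    - {"offset":[0,0,1],"angular":[0,0,0],"grip":0}
    - {"offset":[0,0,1],"angular":[0,0,0],"grip":-0.45}

```text
time_s: 7.1
tool_pos: [0.4571, -0.2978, 0.0919]
tool_rot: [-0.0, 1.0, 0.016, -0.0]
force: [-0.1, -0.3, 0.0]
grip_width: 0.0537
grip_force: 0.0
```

Emit:
carry_out:
  commands:
    - {"offset":[0.82,0.88,0.6],"angular":[0,0,0],"grip":-0.45}
    - {"offset":[0.82,0.88,0],"angular":[0,0,0],"grip":-0.45}
    - {"offset":[0.82,0.88,0],"angular":[0,0,0],"grip":-0.45}
    - {"offset":[0.82,0.88,0],"angular":[0,0,0],"grip":-0.45}
    - {"offset":[0.82,0.88,0],"angular":[0,0,0],"grip":-0.45}

```text
time_s: 7.72
tool_pos: [0.581, -0.1649, 0.1092]
tool_rot: [0.0, 1.0, 0.016, 0.0]
force: [-0.3, -1.1, 0.2]
grip_width: 0.0664
grip_force: 0.0
```

Emit:
carry_out:
  commands:
    - {"offset":[0.82,0.88,0],"angular":[0,0,0],"grip":-0.45}
    - {"offset":[0.82,0.88,0],"angular":[0,0,0],"grip":-0.45}
    - {"offset":[0.82,0.88,0],"angular":[0,0,0],"grip":-0.45}
    - {"offset":[0.82,0.88,0],"angular":[0,0,0],"grip":-0.45}
    - {"offset":[0,0,-0.5],"angular":[0,0,0],"grip":-0.45}

```text
time_s: 8.35
tool_pos: [0.681, -0.0585, 0.0948]
tool_rot: [0.0, 1.0, 0.017, 0.002]
force: [0.2, -0.2, -0.3]
grip_width: 0.0663
grip_force: 0.0
```

Emit:
carry_out:
  commands:
    - {"offset":[0.03,0,-0.9],"angular":[0,0,0],"grip":-0.45}
    - {"offset":[0,0,-0.9],"angular":[0,0,0],"grip":-0.45}
    - {"offset":[0,0,-0.7],"angular":[0,0,0],"grip":-0.45}
    - {"offset":[0,0,-0.42],"angular":[0,0,0],"grip":-0.45}
    - {"offset":[0,0,0],"angular":[0,0,0],"grip":-0.45}

```text
time_s: 8.98
tool_pos: [0.6787, -0.0604, 0.0055]
tool_rot: [-0.0, 1.0, 0.016, -0.001]
force: [0.5, 0.1, 0.1]
grip_width: 0.0667
grip_force: 0.0
```

Emit:
carry_out:
  commands:
    - {"offset":[0,0,0],"angular":[0,0,0],"grip":0.2}
    - {"offset":[0,0,0],"angular":[0,0,0],"grip":0.2}
    - {"offset":[0,0,0],"angular":[0,0,0],"grip":0.2}
    - {"offset":[0,0,0],"angular":[0,0,0],"grip":0.2}

```text
time_s: 9.48
tool_pos: [0.6802, -0.0603, 0.0073]
tool_rot: [0.0, 1.0, 0.016, 0.001]
force: [-0.8, 0.8, 5.8]
grip_width: 0.0506
grip_force: 15.0
```

Emit:
carry_out:
  commands:
    - {"offset":[0,0,0.4],"angular":[0,0,0],"grip":0.2}
    - {"offset":[0,0,0.9],"angular":[0,0,0],"grip":0.2}
    - {"offset":[0,0,0.9],"angular":[0,0,0],"grip":0.2}
    - {"offset":[-0.4,0,0.8],"angular":[0,0,0],"grip":0.2}
    - {"offset":[-0.8,-0.68,0],"angular":[0,0,0],"grip":0.2}

```text
time_s: 10.1
tool_pos: [0.6452, -0.0801, 0.0992]
tool_rot: [0.0, 1.0, 0.017, 0.002]
force: [-0.5, -2.2, -0.4]
grip_width: 0.0503
grip_force: 15.0
```

Emit:
carry_out:
  commands:
    - {"offset":[-0.8,-0.68,0],"angular":[0,0,0],"grip":0.2}
    - {"offset":[-0.8,-0.68,0],"angular":[0,0,0],"grip":0.2}
    - {"offset":[-0.8,-0.68,0],"angular":[0,0,0],"grip":0.2}
    - {"offset":[-0.8,-0.68,0],"angular":[0,0,0],"grip":0.2}
    - {"offset":[-0.8,-0.68,0],"angular":[0,0,0],"grip":0.2}

```text
time_s: 10.72
tool_pos: [0.5226, -0.1832, 0.097]
tool_rot: [0.0, 1.0, 0.016, 0.0]
force: [-0.3, 0.1, 0.2]
grip_width: 0.0505
grip_force: 15.0
```

Emit:
carry_out:
  commands:
    - {"offset":[-0.8,-0.68,0],"angular":[0,0,0],"grip":0.2}
    - {"offset":[-0.8,-0.68,0],"angular":[0,0,0],"grip":0.2}
    - {"offset":[-0.18,0,-0.4],"angular":[0,0,0],"grip":0.2}
    - {"offset":[0,0,-0.8],"angular":[0,0,0],"grip":0.2}
    - {"offset":[0,0,0],"angular":[0,0,0],"grip":0.2}

```text
time_s: 11.35
tool_pos: [0.4691, -0.2223, 0.0589]
tool_rot: [-0.001, 1.0, 0.016, -0.001]
force: [-0.1, 0.5, -0.1]
grip_width: 0.0506
grip_force: 15.0
```

Emit:
carry_out:
  commands:
    - {"offset":[0,0,-0.8],"angular":[0,0,0],"grip":0.2}
    - {"offset":[0,0,-0.5],"angular":[0,0,0],"grip":0.2}
    - {"offset":[0,0,-0.22],"angular":[0,0,0],"grip":0.2}
    - {"offset":[0,0,-0.1],"angular":[0,0,0],"grip":0.2}
    - {"offset":[0,0,0],"angular":[0,0,0],"grip":0.2}

```text
time_s: 11.98
tool_pos: [0.4703, -0.2235, 0.012]
tool_rot: [0.0, 1.0, 0.016, 0.0]
force: [0.3, -0.2, -0.8]
grip_width: 0.0505
grip_force: 15.0
```

Emit:
carry_out:
  commands:
    - {"offset":[0,0,0],"angular":[0,0,0],"grip":-0.25}
    - {"offset":[0,0,0],"angular":[0,0,0],"grip":-0.25}
    - {"offset":[0,0,0],"angular":[0,0,0],"grip":-0.25}
    - {"offset":[0,0,0.6],"angular":[0,0,0],"grip":-0.25}
    - {"offset":[0,0,1],"angular":[0,0,0],"grip":-0.25}

```text
time_s: 12.6
tool_pos: [0.4693, -0.2231, 0.0596]
tool_rot: [-0.0, 1.0, 0.016, -0.001]
force: [-0.2, -0.5, 0.9]
grip_width: 0.0573
grip_force: 0.0
```

Emit:
carry_out:
  commands:
    - {"offset":[0,0,1],"angular":[0,0,0],"grip":-0.3}
    - {"offset":[0.75,0.99,1],"angular":[0,0,0],"grip":-0.3}
    - {"offset":[0.75,0.99,1],"angular":[0,0,0],"grip":-0.3}
    - {"offset":[0.75,0.99,0],"angular":[0,0,0],"grip":-0.3}
    - {"offset":[0.75,0.99,0],"angular":[0,0,0],"grip":-0.3}

```text
time_s: 13.22
tool_pos: [0.561, -0.1037, 0.1506]
tool_rot: [0.0, 1.0, 0.016, 0.001]
force: [0.2, -1.4, 0.1]
grip_width: 0.0598
grip_force: 0.0
```

Emit:
carry_out:
  commands:
    - {"offset":[0.75,0.99,0],"angular":[0,0,0],"grip":-0.3}
    - {"offset":[0.75,0.99,0],"angular":[0,0,0],"grip":-0.3}
    - {"offset":[0.75,0.99,0],"angular":[0,0,0],"grip":-0.3}
    - {"offset":[0.75,0.99,0],"angular":[0,0,0],"grip":-0.3}
    - {"offset":[0.75,0.99,0],"angular":[0,0,0],"grip":-0.3}

```text
time_s: 13.85
tool_pos: [0.6731, 0.0449, 0.1497]
tool_rot: [0.0, 1.0, 0.016, -0.0]
force: [0.8, -0.9, -0.3]
grip_width: 0.0596
grip_force: 0.0
```

Emit:
carry_out:
  commands:
    - {"offset":[0.75,0.99,0],"angular":[0,0,0],"grip":-0.3}
    - {"offset":[0,0,0],"angular":[0,0,0],"grip":-0.3}
    - {"offset":[0,0,0],"angular":[0,0,0],"grip":-0.3}

```text
time_s: 14.22
tool_pos: [0.6944, 0.0732, 0.1494]
tool_rot: [0.0, 1.0, 0.016, -0.001]
force: [-0.9, -0.3, 0.2]
grip_width: 0.0597
grip_force: 0.0
```

Emit:
carry_out:
  commands:
    - {"offset":[0,0.03,-1],"angular":[0,0,0],"grip":-0.3}
    - {"offset":[0,0,-1],"angular":[0,0,0],"grip":-0.3}
    - {"offset":[0,0,-1],"angular":[0,0,0],"grip":-0.3}
    - {"offset":[0,0,-0.8],"angular":[0,0,0],"grip":-0.3}
    - {"offset":[0,0,-0.5],"angular":[0,0,0],"grip":-0.3}

```text
time_s: 14.85
tool_pos: [0.6939, 0.0733, 0.0197]
tool_rot: [0.0, 1.0, 0.015, -0.001]
force: [-0.6, 1.0, -0.3]
grip_width: 0.0595
grip_force: 0.0
```

Emit:
carry_out:
  commands:
    - {"offset":[0,0,0],"angular":[0,0,0],"grip":0.4}
    - {"offset":[0,0,0],"angular":[0,0,0],"grip":0.4}
    - {"offset":[0,0,0],"angular":[0,0,0],"grip":0.4}
    - {"offset":[0,0,0],"angular":[0,0,0],"grip":0.4}
    - {"offset":[0,0,0],"angular":[0,0,0],"grip":0.4}
  squeeze: 20

```text
time_s: 15.48
tool_pos: [0.696, 0.0744, 0.022]
tool_rot: [0.0, 1.0, 0.016, 0.001]
force: [0.7, -1.2, 6.6]
grip_width: 0.0337
grip_force: 20.0
```

Emit:
carry_out:
  commands:
    - {"offset":[0,0,0.3],"angular":[0,0,0],"grip":0.4}
    - {"offset":[0,0,0.7],"angular":[0,0,0],"grip":0.4}
    - {"offset":[0,0,0.9],"angular":[0,0,0],"grip":0.4}
    - {"offset":[0,0,0.9],"angular":[0,0,0],"grip":0.4}
    - {"offset":[0,0,0.7],"angular":[0,0,0],"grip":0.4}

```text
time_s: 16.1
tool_pos: [0.6956, 0.0746, 0.1283]
tool_rot: [-0.0, 1.0, 0.016, 0.001]
force: [0.6, -0.9, -0.7]
grip_width: 0.0338
grip_force: 20.0
```

Emit:
carry_out:
  commands:
    - {"offset":[-0.4,-0.4,0],"angular":[0,0,0],"grip":0.4}
    - {"offset":[-0.8,-0.8,0],"angular":[0,0,0],"grip":0.4}
    - {"offset":[-0.8,-0.8,0],"angular":[0,0,0],"grip":0.4}
    - {"offset":[-0.8,-0.8,0],"angular":[0,0,0],"grip":0.4}
    - {"offset":[-0.8,-0.8,0],"angular":[0,0,0],"grip":0.4}

```text
time_s: 16.73
tool_pos: [0.5844, -0.0347, 0.1247]
tool_rot: [0.0, 1.0, 0.016, -0.001]
force: [-0.4, -0.4, -1.1]
grip_width: 0.0342
grip_force: 20.0
```

Emit:
carry_out:
  commands:
    - {"offset":[-0.8,-0.8,0],"angular":[0,0,0],"grip":0.4}
    - {"offset":[-0.8,-0.8,0],"angular":[0,0,0],"grip":0.4}
    - {"offset":[-0.8,-0.8,0],"angular":[0,0,0],"grip":0.4}
    - {"offset":[-0.8,-0.8,0],"angular":[0,0,0],"grip":0.4}
    - {"offset":[-0.35,-0.6,0],"angular":[0,0,0],"grip":0.4}

```text
time_s: 17.35
tool_pos: [0.4773, -0.1482, 0.1248]
tool_rot: [-0.0, 1.0, 0.015, -0.001]
force: [0.9, -0.9, -0.5]
grip_width: 0.0341
grip_force: 20.0
```

Emit:
carry_out:
  commands:
    - {"offset":[0,0,-0.7],"angular":[0,0,0],"grip":0.4}
    - {"offset":[0,0,-0.9],"angular":[0,0,0],"grip":0.4}
    - {"offset":[0,0,-0.6],"angular":[0,0,0],"grip":0.4}
    - {"offset":[0,0,-0.3],"angular":[0,0,0],"grip":0.4}
    - {"offset":[0,0,0],"angular":[0,0,0],"grip":0.4}

```text
time_s: 17.98
tool_pos: [0.4794, -0.1474, 0.0501]
tool_rot: [-0.0, 1.0, 0.016, -0.001]
force: [0.1, 0.2, -1.3]
grip_width: 0.0338
grip_force: 20.0
```

Emit:
carry_out:
  commands:
    - {"offset":[0.03,0,-0.5],"angular":[0,0,0],"grip":0.4}
    - {"offset":[0,0,-0.25],"angular":[0,0,0],"grip":0.4}
    - {"offset":[0,0,-0.1],"angular":[0,0,0],"grip":0.4}
    - {"offset":[0,0,0],"angular":[0,0,0],"grip":0.4}
    - {"offset":[0,0,0],"angular":[0,0,0],"grip":0.4}

```text
time_s: 18.6
tool_pos: [0.4816, -0.1475, 0.0254]
tool_rot: [0.0, 1.0, 0.016, 0.0]
force: [-0.3, -0.5, -0.9]
grip_width: 0.0339
grip_force: 20.0
```

Emit:
carry_out:
  commands:
    - {"offset":[0,0,0],"angular":[0,0,0],"grip":0.05}
    - {"offset":[0,0,0],"angular":[0,0,0],"grip":0.0}
    - {"offset":[0,0,0],"angular":[0,0,0],"grip":0.0}
    - {"offset":[0,0,0.5],"angular":[0,0,0],"grip":0.0}
    - {"offset":[0,0,1],"angular":[0,0,0],"grip":0.0}

```text
time_s: 19.23
tool_pos: [0.4807, -0.1473, 0.0707]
tool_rot: [-0.0, 1.0, 0.016, -0.001]
force: [1.0, 0.2, 0.3]
grip_width: 0.0461
grip_force: 0.0
```

Emit:
carry_out:
  commands:
    - {"offset":[0,0,1],"angular":[0,0,0],"grip":0.0}
    - {"offset":[0,0,1],"angular":[0,0,0],"grip":0.0}
    - {"offset":[0,0,0],"angular":[0,0,0],"grip":0.0}

```text
time_s: 19.6
tool_pos: [0.4832, -0.1481, 0.1332]
tool_rot: [0.001, 1.0, 0.016, 0.002]
force: [-0.3, 0.1, -0.4]
grip_width: 0.0462
grip_force: 0.0
```

```bash
python3 - <<'E'
from h import *
for n in('top','side'):
    im,d,c=look(n,n+'1.png')
    for k,(xy,a,b) in dict(tee=((.4575,-.298),.014,.025),spool=((.4695,-.223),.014,.021),bottle=((.4805,-.148),.071,.081),bvial=G['bvial'],wvial=G['wvial'],cruc=G['cruc'],elbow=G['elbow']).items(): print(n,k,slice_(c,xy,.04,a,b))
cv2.imwrite('pics/crop2.png',cv2.resize(im[130:330,220:440],(770,700))[:600,:,::-1])
E
```

```text
top tee None
top spool (array([ 0.4612, -0.2225]), array([ 468.4, -221.2,   25.1]), 160, np.float64(0.021))
top bottle (array([ 0.4699, -0.1474]), array([ 470.8, -147.6,    6.7]), 11, np.float64(0.0771))
top bvial (array([0.6066, 0.0106]), array([607.1,  10.6,  10.7]), 66, np.float64(0.0612))
top wvial None
top cruc (array([0.6117, 0.2704]), array([609.5, 268. ,  22.4]), 59, np.float64(0.0388))
top elbow (array([0.6044, 0.1422]), array([608. , 141.7,  20.5]), 100, np.float64(0.0203))
side tee (array([ 0.457, -0.297]), array([ 458.1, -301.8,   21.6]), 74, np.float64(0.0214))
side spool (array([ 0.4653, -0.2245]), array([ 468.1, -224.4,   26. ]), 134, np.float64(0.0195))
side bottle (array([ 0.4801, -0.1457]), array([ 479.5, -146.6,   14.7]), 59, np.float64(0.0757))
side bvial (array([0.6073, 0.0096]), array([608.2,   8.9,  11. ]), 56, np.float64(0.0587))
side wvial (array([ 0.606 , -0.1386]), array([ 606.5, -138.8,   10.9]), 45, np.float64(0.061))
side cruc (array([0.6103, 0.2659]), array([610.6, 266.1,  22.9]), 103, np.float64(0.038))
side elbow (array([0.6044, 0.142 ]), array([608.2, 140.9,  21.6]), 106, np.float64(0.0182))
```

View pics/crop2.png

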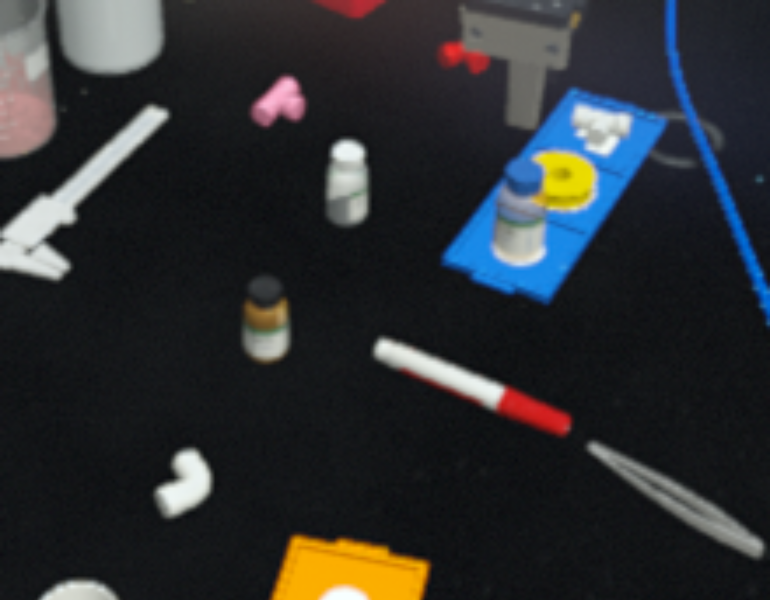

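The crop shows the tee (600,125), spool (562,178) and bottle (520,210) each in its blue bay. The white vial (348,185) and elbow (185,480) have not moved. Next is the black-capped vial at (266,320).

Emit:
carry_out:
  commands:
    - {"offset":[0.7,0.88,0],"angular":[0,0,0],"grip":-0.2}
    - {"offset":[0.7,0.88,0],"angular":[0,0,0],"grip":-0.2}
    - {"offset":[0.7,0.88,0],"angular":[0,0,0],"grip":-0.2}
    - {"offset":[0.7,0.88,0],"angular":[0,0,0],"grip":-0.2}
    - {"offset":[0.7,0.88,0],"angular":[0,0,0],"grip":-0.2}

```text
time_s: 20.32
tool_pos: [0.5861, -0.0146, 0.1288]
tool_rot: [-0.0, 1.0, 0.016, -0.001]
force: [0.5, -0.2, -0.5]
grip_width: 0.0554
grip_force: 0.0
```

Emit:
carry_out:
  commands:
    - {"offset":[0.7,0.88,0],"angular":[0,0,0],"grip":-0.2}
    - {"offset":[0,0,0],"angular":[0,0,0],"grip":-0.2}
    - {"offset":[0,0,0],"angular":[0,0,0],"grip":-0.2}

```text
time_s: 20.7
tool_pos: [0.6062, 0.0105, 0.1291]
tool_rot: [0.0, 1.0, 0.016, -0.001]
force: [-0.2, 0.3, -0.1]
grip_width: 0.0552
grip_force: 0.0
```

Emit:
carry_out:
  commands:
    - {"offset":[0.03,0,-1],"angular":[0,0,0],"grip":-0.2}
    - {"offset":[0,0,-1],"angular":[0,0,0],"grip":-0.2}
    - {"offset":[0,0,-1],"angular":[0,0,0],"grip":-0.2}
    - {"offset":[0,0,-0.6],"angular":[0,0,0],"grip":-0.2}
    - {"offset":[0,0,-0.25],"angular":[0,0,0],"grip":-0.2}

```text
time_s: 21.32
tool_pos: [0.6075, 0.0103, 0.0139]
tool_rot: [0.0, 1.0, 0.016, -0.001]
force: [0.0, -0.4, -0.2]
grip_width: 0.0553
grip_force: 0.0
```

Emit:
carry_out:
  commands:
    - {"offset":[0,0,0],"angular":[0,0,0],"grip":0.55}
    - {"offset":[0,0,0],"angular":[0,0,0],"grip":0.55}
    - {"offset":[0,0,0],"angular":[0,0,0],"grip":0.55}
    - {"offset":[0,0,0],"angular":[0,0,0],"grip":0.55}
    - {"offset":[0,0,0],"angular":[0,0,0],"grip":0.55}

```text
time_s: 21.95
tool_pos: [0.6091, 0.0109, 0.0157]
tool_rot: [0.0, 1.0, 0.016, 0.001]
force: [-1.0, -0.2, 6.3]
grip_width: 0.0266
grip_force: 20.0
```

Emit:
carry_out:
  commands:
    - {"offset":[0,0,0.3],"angular":[0,0,0],"grip":0.55}
    - {"offset":[0,0,0.8],"angular":[0,0,0],"grip":0.55}
    - {"offset":[-0.3,0.3,0.9],"angular":[0,0,0],"grip":0.55}
    - {"offset":[-0.6,0.8,0],"angular":[0,0,0],"grip":0.55}
    - {"offset":[-0.6,0.8,0],"angular":[0,0,0],"grip":0.55}

```text
time_s: 22.58
tool_pos: [0.5631, 0.0684, 0.0756]
tool_rot: [-0.0, 1.0, 0.016, 0.001]
force: [0.7, 0.5, -0.8]
grip_width: 0.0267
grip_force: 20.0
```

Emit:
carry_out:
  commands:
    - {"offset":[-0.6,0.8,0],"angular":[0,0,0],"grip":0.55}
    - {"offset":[-0.6,0.8,0],"angular":[0,0,0],"grip":0.55}
    - {"offset":[-0.6,0.8,0],"angular":[0,0,0],"grip":0.55}
    - {"offset":[-0.6,0.8,0],"angular":[0,0,0],"grip":0.55}
    - {"offset":[-0.13,0.8,0],"angular":[0,0,0],"grip":0.55}

```text
time_s: 23.2
tool_pos: [0.4861, 0.1885, 0.0752]
tool_rot: [0.0, 1.0, 0.016, -0.0]
force: [-1.1, -0.3, -1.0]
grip_width: 0.027
grip_force: 20.0
```

Emit:
carry_out:
  commands:
    - {"offset":[0,0,-0.4],"angular":[0,0,0],"grip":0.55}
    - {"offset":[0,0,-0.7],"angular":[0,0,0],"grip":0.55}
    - {"offset":[0,0,-0.4],"angular":[0,0,0],"grip":0.55}
    - {"offset":[0,0,0],"angular":[0,0,0],"grip":0.55}
    - {"offset":[0,0,0],"angular":[0,0,0],"grip":0.55}

```text
time_s: 23.82
tool_pos: [0.4878, 0.1877, 0.03]
tool_rot: [-0.0, 1.0, 0.016, 0.0]
force: [1.1, -0.4, -0.5]
grip_width: 0.0273
grip_force: 20.0
```

Emit:
carry_out:
  commands:
    - {"offset":[0,0,-0.25],"angular":[0,0,0],"grip":0.55}
    - {"offset":[0,0,-0.12],"angular":[0,0,0],"grip":0.55}
    - {"offset":[0,0,0],"angular":[0,0,0],"grip":0.55}
    - {"offset":[0,0,0],"angular":[0,0,0],"grip":0.13}
    - {"offset":[0,0,0],"angular":[0,0,0],"grip":0.13}

```text
time_s: 24.45
tool_pos: [0.4875, 0.1879, 0.0187]
tool_rot: [-0.0, 1.0, 0.016, 0.0]
force: [-0.8, -0.5, 0.4]
grip_width: 0.0397
grip_force: 0.0
```

Emit:
carry_out:
  commands:
    - {"offset":[0,0,0],"angular":[0,0,0],"grip":0.13}
    - {"offset":[0,0,0.4],"angular":[0,0,0],"grip":0.13}
    - {"offset":[0,0,1],"angular":[0,0,0],"grip":0.13}
    - {"offset":[0,0,1],"angular":[0,0,0],"grip":0.13}
    - {"offset":[0,0,0.6],"angular":[0,0,0],"grip":0.13}

```text
time_s: 25.08
tool_pos: [0.4882, 0.1882, 0.111]
tool_rot: [-0.0, 1.0, 0.016, 0.001]
force: [1.0, -0.3, 0.6]
grip_width: 0.0402
grip_force: 0.0
```

Emit:
carry_out:
  commands:
    - {"offset":[0.81,0.53,0],"angular":[0,0,0],"grip":-0.45}
    - {"offset":[0.81,0.53,0],"angular":[0,0,0],"grip":-0.45}
    - {"offset":[0.81,0.53,0],"angular":[0,0,0],"grip":-0.45}
    - {"offset":[0.81,0.53,0],"angular":[0,0,0],"grip":-0.45}
    - {"offset":[0.81,0.53,0],"angular":[0,0,0],"grip":-0.45}

```text
time_s: 25.7
tool_pos: [0.6098, 0.2679, 0.1096]
tool_rot: [-0.0, 1.0, 0.016, 0.0]
force: [1.1, 0.1, 0.1]
grip_width: 0.0667
grip_force: 0.0
```

Emit:
carry_out:
  commands:
    - {"offset":[0,0,-0.6],"angular":[0,0,0],"grip":-0.45}
    - {"offset":[0,0,0],"angular":[0,0,0],"grip":-0.45}
    - {"offset":[0,0,0],"angular":[0,0,0],"grip":-0.45}

```text
time_s: 26.08
tool_pos: [0.6078, 0.2667, 0.0905]
tool_rot: [0.0, 1.0, 0.016, -0.001]
force: [0.2, 0.2, 0.2]
grip_width: 0.0665
grip_force: 0.0
```

Emit:
carry_out:
  commands:
    - {"offset":[0.05,0,-0.9],"angular":[0,0,0],"grip":-0.45}
    - {"offset":[0,0,-0.9],"angular":[0,0,0],"grip":-0.45}
    - {"offset":[0,0,-0.5],"angular":[0,0,0],"grip":-0.45}
    - {"offset":[0,0,-0.25],"angular":[0,0,0],"grip":-0.45}
    - {"offset":[0,0,0],"angular":[0,0,0],"grip":-0.45}

```text
time_s: 26.7
tool_pos: [0.6104, 0.2674, 0.0143]
tool_rot: [0.0, 1.0, 0.016, -0.0]
force: [-0.6, 1.2, 0.5]
grip_width: 0.0667
grip_force: 0.0
```

Emit:
carry_out:
  commands:
    - {"offset":[0,0,0],"angular":[0,0,0],"grip":0.3}
    - {"offset":[0,0,0],"angular":[0,0,0],"grip":0.3}
    - {"offset":[0,0,0],"angular":[0,0,0],"grip":0.3}
    - {"offset":[0,0,0],"angular":[0,0,0],"grip":0.3}
    - {"offset":[0,0,0],"angular":[0,0,0],"grip":0.3}

```text
time_s: 27.32
tool_pos: [0.6109, 0.2674, 0.0147]
tool_rot: [-0.0, 1.0, 0.016, 0.0]
force: [0.1, -1.5, 4.8]
grip_width: 0.0421
grip_force: 20.0
```

Emit:
carry_out:
  commands:
    - {"offset":[0,0,0.2],"angular":[0,0,0],"grip":0.3}
    - {"offset":[0,0,0.5],"angular":[0,0,0],"grip":0.3}
    - {"offset":[0,0,0.8],"angular":[0,0,0],"grip":0.3}
    - {"offset":[0,0,0],"angular":[0,0,0],"grip":0.3}
    - {"offset":[0,0,0],"angular":[0,0,0],"grip":0.3}

```text
time_s: 27.95
tool_pos: [0.6102, 0.2673, 0.059]
tool_rot: [0.0, 1.0, 0.016, -0.0]
force: [0.6, 0.2, -1.1]
grip_width: 0.042
grip_force: 20.0
```

```bash
python3 - <<'E'
from h import *
im,d,c=look('side','s2.png')
cv2.imwrite('pics/crop3.png',cv2.resize(im[200:380,180:400],None,fx=3,fy=3)[...,::-1])
print(slice_(c,(.4865,.1875),.04,.055,.066))
E
```

```text
(array([0.4855, 0.1886]), array([485.6, 187.2,  11. ]), 85, np.float64(0.0625))
```

View pics/crop3.png

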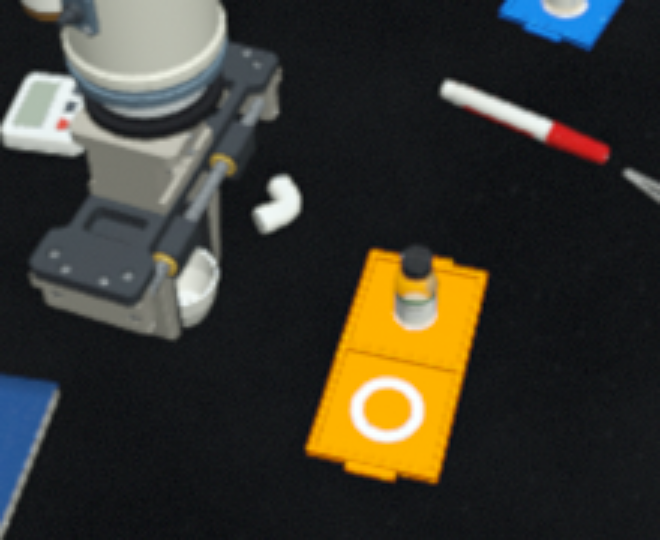

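The crucible hangs level in the fingers at (198,288). The vial stands upright in its bay at (416,290).

Emit:
carry_out:
  commands:
    - {"offset":[-0.5,-0.03,0],"angular":[0,0,0],"grip":0.3}
    - {"offset":[-0.8,-0.03,0],"angular":[0,0,0],"grip":0.3}
    - {"offset":[-0.9,-0.03,0],"angular":[0,0,0],"grip":0.3}
    - {"offset":[-0.9,-0.03,0],"angular":[0,0,0],"grip":0.3}
    - {"offset":[-0.9,-0.03,0],"angular":[0,0,0],"grip":0.3}

```text
time_s: 28.62
tool_pos: [0.4881, 0.2624, 0.0585]
tool_rot: [0.0, 1.0, 0.016, -0.001]
force: [-0.1, 0.6, -1.2]
grip_width: 0.0421
grip_force: 20.0
```

Emit:
carry_out:
  commands:
    - {"offset":[-0.44,0,0],"angular":[0,0,0],"grip":0.3}
    - {"offset":[0,0,-0.6],"angular":[0,0,0],"grip":0.3}
    - {"offset":[0,0,-0.5],"angular":[0,0,0],"grip":0.3}
    - {"offset":[0,0,0],"angular":[0,0,0],"grip":0.3}
    - {"offset":[0,0,0],"angular":[0,0,0],"grip":0.3}

```text
time_s: 29.25
tool_pos: [0.4777, 0.2628, 0.0258]
tool_rot: [0.0, 1.0, 0.016, -0.0]
force: [-0.2, 0.2, 0.1]
grip_width: 0.0421
grip_force: 20.0
```

Emit:
carry_out:
  commands:
    - {"offset":[0,0,-0.18],"angular":[0,0,0],"grip":0.3}
    - {"offset":[0,0,-0.09],"angular":[0,0,0],"grip":0.3}
    - {"offset":[0,0,0],"angular":[0,0,0],"grip":0.3}
    - {"offset":[0,0,0],"angular":[0,0,0],"grip":-0.13}
    - {"offset":[0,0,0],"angular":[0,0,0],"grip":-0.13}

```text
time_s: 29.88
tool_pos: [0.4773, 0.2629, 0.0182]
tool_rot: [-0.0, 1.0, 0.016, 0.0]
force: [1.0, -0.7, -0.3]
grip_width: 0.0522
grip_force: 0.0
```

Emit:
carry_out:
  commands:
    - {"offset":[0,0,0],"angular":[0,0,0],"grip":-0.13}
    - {"offset":[0,0,0.4],"angular":[0,0,0],"grip":-0.13}
    - {"offset":[0,0,1],"angular":[0,0,0],"grip":-0.13}
    - {"offset":[0,0,1],"angular":[0,0,0],"grip":-0.13}
    - {"offset":[0,0,1],"angular":[0,0,0],"grip":-0.13}

```text
time_s: 30.5
tool_pos: [0.4773, 0.2629, 0.1219]
tool_rot: [-0.0, 1.0, 0.016, 0.0]
force: [-0.1, 0.4, -0.9]
grip_width: 0.0521
grip_force: 0.0
```

Emit:
carry_out:
  commands:
    - {"offset":[0,-0.9,0.5],"angular":[0,0,0],"grip":-0.13}
    - {"offset":[0,-1,0],"angular":[0,0,0],"grip":-0.13}
    - {"offset":[0,-1,0],"angular":[0,0,0],"grip":-0.13}
    - {"offset":[0,-1,0],"angular":[0,0,0],"grip":-0.13}
    - {"offset":[0,-1,0],"angular":[0,0,0],"grip":-0.13}

```text
time_s: 31.12
tool_pos: [0.4773, 0.115, 0.136]
tool_rot: [-0.0, 1.0, 0.016, 0.0]
force: [0.3, -0.0, 0.1]
grip_width: 0.0519
grip_force: 0.0
```

Emit:
carry_out:
  commands:
    - {"offset":[0,-1,0],"angular":[0,0,0],"grip":-0.13}
    - {"offset":[0,-0.7,0],"angular":[0,0,0],"grip":-0.13}
    - {"offset":[0,0,0],"angular":[0,0,0],"grip":-0.13}

```text
time_s: 31.5
tool_pos: [0.4774, 0.0639, 0.1358]
tool_rot: [-0.0, 1.0, 0.015, 0.0]
force: [0.4, 0.4, -0.6]
grip_width: 0.0519
grip_force: 0.0
```

```bash
python3 - <<'E'
from h import *
for n in('side','top'):
    im,d,c=look(n,n+'3.png')
    for k,(xy,a,b) in dict(tee=((.4575,-.298),.014,.025),spool=((.4695,-.223),.014,.021),bottle=((.4805,-.148),.071,.081),bvial=((.4865,.1875),.055,.066),cruc=((.4768,.263),.034,.044),wvial=G['wvial'],elbow=G['elbow']).items(): print(n,k,slice_(c,xy,.04,a,b))
cv2.imwrite('pics/crop4.png',cv2.resize(im[130:300,160:480],None,fx=2.4,fy=2.4)[...,::-1])
E
```

```text
side tee (array([ 0.4579, -0.2972]), array([ 457.6, -301.6,   21.5]), 74, np.float64(0.0215))
side spool (array([ 0.4656, -0.2249]), array([ 470.3, -223.3,   27.1]), 134, np.float64(0.0194))
side bottle (array([ 0.4799, -0.1461]), array([ 480.2, -146.7,   14.4]), 54, np.float64(0.0754))
side bvial (array([0.4856, 0.1883]), array([486.6, 187.5,  10.9]), 82, np.float64(0.062))
side cruc (array([0.4772, 0.2609]), array([476.6, 261.4,  22.9]), 112, np.float64(0.0398))
side wvial (array([ 0.606 , -0.1389]), array([ 604.7, -139. ,   11.9]), 42, np.float64(0.0616))
side elbow (array([0.6044, 0.1421]), array([608.3, 142.6,  22.6]), 115, np.float64(0.0173))
top tee (array([ 0.458 , -0.2978]), array([ 457.8, -301.3,   21.4]), 147, np.float64(0.023))
top spool (array([ 0.4697, -0.222 ]), array([ 469.9, -221.8,   25.7]), 299, np.float64(0.021))
top bottle (array([ 0.48  , -0.1465]), array([ 479.8, -146.2,   13.2]), 96, np.float64(0.0782))
top bvial None
top cruc (array([0.479 , 0.2799]), array([477.4, 274.6,  18. ]), 28, np.float64(0.0407))
top wvial (array([ 0.6056, -0.1382]), array([ 605.8, -138.6,   10.5]), 67, np.float64(0.0637))
top elbow None
```

View pics/crop4.png

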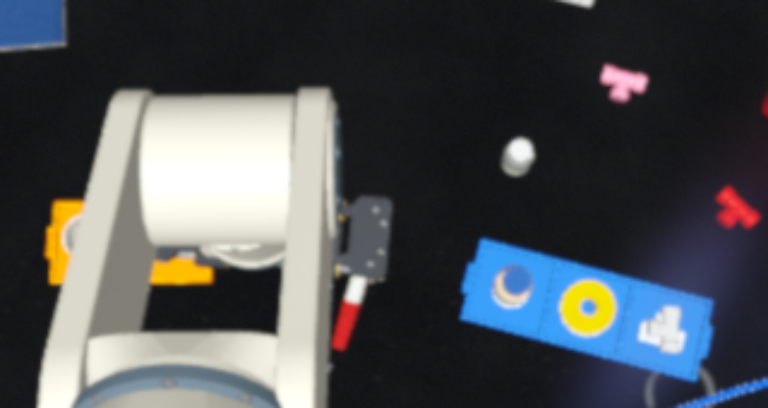

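View pics/side3.png

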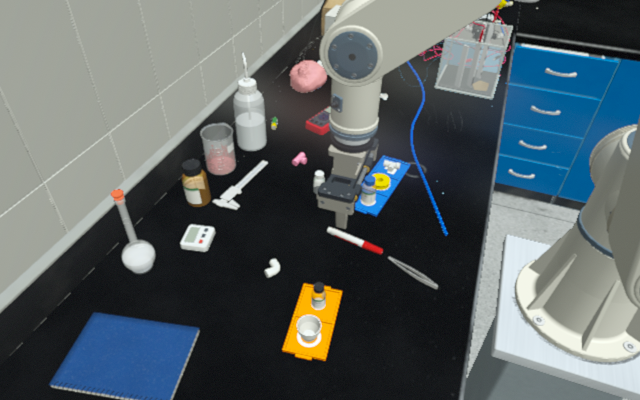

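The side picture shows the crucible (308,330) and vial (318,295) upright in the orange tray. The top crop shows the bottle (512,285), spool (588,307) and tee (663,328) in their blue bays. All five sit within about 3 mm of centre, and the arm is clear.

```bash
python3 -c "
from workcell import ticket
print(ticket.close_job())"
```

```text
the job is handed in; nothing more can be done
None
```

I placed all five parts in their own bays, each within about 3 mm of centre by the last camera measurements, and left the white vial and elbow where they were; I handed the job in at about 32 s, and no verdict came back.

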